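# Level a worktop shelf with its screw foot

## Task

Stand the spirit level lengthwise on the little wooden worktop shelf, on its centre line midway between the legs' end and the knob and let go of it. Then take the black T-shaped knob of the screw foot, press that end of the shelf down so that it is fully seated on its foot, and turn the knob until the bubble stands centred between its two rings. Finish while still holding the knob and pressing the shelf down, with the bubble centred; leave the mug, salt shaker and teaspoon alone.

Things in the scene. Friction and masses are not known exactly. Their poses are not given: they have to be found in the camera images.
- level_center (a point): centre of the spirit level (18 mm above its underside), a plain aluminium bar 140 mm long (x axis), 25 mm wide (y), 33 mm high, 44 mm with the frame of its vial; 0.2 kg. Starts upright on the worktop to the right of the shelf. Grip it across its width, at the middle. A green vial with two black rings is on top at its middle.
- bubble (a joint): position of the white bubble (about 15 mm long) in the level's vial, m along the level's x axis: 0 = centred between the rings (9.5 mm either side of the middle), limits -0.015 and 0.015. It runs to the higher end, 5 mm for each 0.010 rad of slope, and needs 1.5 s to settle.
- shelf_spot (a point): the spot on the shelf's top for the middle of the level's underside: on its centre line, 125 mm from the knob's axis. x runs along the board to the knob, y across, z up. The board is wooden, 270 x 140 x 16 mm, its top 64 mm over the worktop, on two steel legs (pivot line 100 mm to -x of the spot) and one screw foot. It cannot be slid about.
- seat (a joint): lift of the shelf's foot end off its seat, rad: 0 = pressed down fully onto the screw foot, 0.010 = let go: a coil spring holds that end up (about 2.3 mm at the knob). Pressing down on the knob with about 5 N seats it, 10 N more shift the bubble by only 1 mm; on release it rises again. The level reads truly only while the shelf is seated.
- knob_grip (a point): middle of the grip bar of the screw foot's black T-shaped knob, on its axis, 33 mm above the shelf's top. The bar is 50 mm long (x axis of this frame; at the start along the shelf's length), 14 mm thick (y) and 30 mm high (15 mm up and down from here); below it a short neck and a round collar.
- knob: the same knob; origin on its axis, 30 mm below the bar's middle. Clockwise from above, it lifts its end of the shelf: 0.016 rad of slope, 3.6 mm at the knob, 8 mm of bubble travel towards the knob per rad turned. Friction 0.1 N m; it stays as left. At the start the seated shelf slopes down to the knob and needs 0.5 to 1.3 rad clockwise; 2.4 rad available.
- level: the spirit level; origin at the centre of its underside
- mug: a mug, 78 x 116 x 101 mm, stands behind the work; leave alone
- salt_shaker: a salt shaker, 44 mm across and 90 mm high, stands behind the work; leave alone
- teaspoon: a teaspoon, 132 mm long, lies on the worktop at the right; leave alone

How it is judged (in metres and radians):
On the way, in this order (a step that is already met when the one before it is completed fails the run):
1. the level stands lengthwise on the spot of the shelf, let go (x of level_center in the frame of shelf_spot between -0.03 and 0.03 m and y of level_center in the frame of shelf_spot between -0.03 and 0.03 m and z of level_center in the frame of shelf_spot between 0.012 and 0.024 m and angle between the x axis of level_center and the x axis of shelf_spot, either way round below 0.2 rad and angle between the z axis of level_center and the z axis of shelf_spot, either way round below 0.05 rad and contact force between the fingers and level below 0.1 N), for 0.2 s.
2. the foot end of the shelf is pressed down onto its seat by the knob (value of joint seat below 0.003 rad and contact force between the fingers and knob above 3 N), for 0.2 s.
At the end, for the whole second after the job is handed in: level lengthwise on the spot (30 mm, 0.2 rad), upright, at rest, untouched by the fingers; fingers on the knob (over 3 N), shelf kept pressed on its foot (lift under 0.003 rad); bubble within 2.5 mm of centre (all of step 1 and all of step 2 and value of joint bubble between -0.0025 and 0.0025 m and linear speed of level below 0.02 m/s); the arm keeps its last pose, push and grip.
It fails at once if the mug, the salt shaker or the teaspoon was moved more than 30 mm (distance of any of mug, salt_shaker, teaspoon from where it was at the start of the episode above 0.03 m).
It also fails if it takes over 72 s, if anything falls off the work surface, if the arm or the gripper's body presses on something with over 40 N, if the wrist force passes 120 N, or if a joint passes its speed limit or range.

## Robot

A 6-joint arm with a two-finger parallel gripper is mounted at the origin on a cart in front of the work surface, level with it; the furniture and walls round the work are solid. World frame = base frame: x ahead of the robot, y to its left, z up, the work surface at z = 0. Lengths are in mm, angles in rad, forces in N, time in s.
With the tool pointing down it reaches from about 350 to 775 mm from the base axis. Payload 7.3 kg.
Tool frame: the origin (TCP) lies at the very end of the fingers, on their centre line; the grasp point (between the pads) lies grip_point_offset behind it (grip_point_offset is the distance from the TCP to the grasp point, in mm); x points along the fingers, z is the direction in which the jaws open and shut, and the axes are right-handed (so a half turn about x gives the same grasp; the last joint's range is limited). The gripper opens to 92 mm and grips with 3 to 60 N. Pads are 19 mm wide; open, the fingers measure 130 mm over their backs; the gripper's body (75 mm by 190 mm) begins 47 mm behind the grasp point.
Start: joints at [1.002, 0.342, 1.524, -0, 1.275, -0.146], TCP at [215.404, 478.796, 226.741] pointing down, gripper open.
Joint ranges: [-2.53, 2.53], [-0.77, 2.02], [0.04, 2.7], [-1, 4.14], [0.28, 2.66], [-3.11, 3.11]. Speed limits (rad/s): [2.57, 2.57, 3.14, 3.14, 3.14, 3.14].

## Interface

Orientations are given as [roll, pitch, yaw] about the fixed x, y, z axes, in that order (R = Rz(yaw) Ry(pitch) Rx(roll)).
In Python, from plant import * gives the robot as it stands.
- The arm moves only by the tool send_rows, never from a script. Its argument "series" is text: rows parted by semicolons, each of 5 numbers parted by spaces: the gripper's target within -1 to 1 (fully open at 1, half-way at 0, shut at -1), then the shift along the tool's x, y, z in units of 30 mm (1.0 is 30 mm), then the turn about the tool's x in units of 5 degrees (1.0 is 5 degrees). A call has 1 to 8 rows; each row is the pose to reach, as a shift and turn from the pose commanded when the call began, along the tool's axes at that moment; what a row does not reach only later rows make up. A row lasts 1/8 s, in which the tool goes at most 62.5 mm and 10.7 degrees, less where a joint would pass 70% of its speed; a pose out of reach is approached as far as the arm can. A call with a gripper value outside its range is refused whole. The fingers move at their own pace and stop on an object; the grip force is fixed at half the most. Time passes only in rows, so rows that repeat a pose let the fingers close. It gives the time, the measured TCP pose, the force and the opening at its end, in the units of the state.
- get_obs(): the state, without advancing time (a new reading comes with each control period).
- capture(name): name is "scene" or "top"; returns a dict with "pixels" (400x640x3 uint8, red, green, blue), "mtx" (3x3 intrinsics, pixels), "k1" (the pictures are not rectified: a ray, as slopes to the right and down, at radius r is drawn at 1 + k1 r^2 times it, then the intrinsics apply), "R" (3x3) and "t" (3): a world point X has camera coordinates R X + t. Camera axes: x right, y down, z forward; pixel columns grow to the right and rows downward; lengths in mm; the calibration is good to about 2 mm. A picture is of the moment at which its call begins. There is no depth.
- close_job(): hands the job in, once; it reports no verdict.
Trained networks look in a picture, given as the dict that the camera call returned (one of the last four; its "shot" number tells which), for a name from the list of things; names that differ only in an ending like _2 or _b are one class to them, and where a whole thing is asked for, a point or a joint stands for the part that bears it (a point fixed in the world has none). Each returns a list of dicts, best first, with "score" (0 to 1); they miss things now and then, are a little off and sometimes report something else, mostly with a low value. They report only what shows in the picture. A call takes as long as a camera call.
- cut_out(picture, thing): "pixels" (400x640 bool, what is visible of it).
- place_of(picture, thing): "point" ([x, y, z] in mm, in world coordinates, good to about 4 mm: a listed point, or the origin of a listed thing).
The state is a dict: "time": time; "joint_positions": joint angles; "dq": joint speeds; "tau": joint torques, N m; "tool_pos": TCP position; "tcp_rot": TCP orientation; "contact_force": force on the tool from outside, world axes, zero at the start; "moment": the same for the moment, N m; "grip_width": finger opening in mm.
Only numpy, scipy, OpenCV 4.12 (cv2) and the standard library are available. Lean on these libraries where they do the work, as an engineer would, in place of code of your own. Each camera call takes 0.05 s, during which the arm holds its last target.

## Working session

There is one attempt and no reset: what is moved stays moved. The work goes in short steps, Python scripts to look and compute and a tool call to move; the robot and the scene stay as the last step left them, time stands still between calls to the robot, and variables do not carry over. Pictures are saved under pics/ and viewed, and the job is handed in when it is done.

Besides the shell and the picture viewer there is one more tool, called as name(argument=value, ...) on one line, values as JSON. send_rows: Moves the arm, as the interface text tells. Its arguments: {"type":"object","properties":{"series":{"type":"string"}},"required":["series"]}

```bash
mkdir -p pics; ls; python3 - <<'E'
from plant import *
import cv2
o=get_obs();print({k:o[k] for k in o})
for n in ("scene","top"):
    p=capture(n);cv2.imwrite(f"pics/{n}0.png",p["pixels"][:,:,::-1])
    print(n,p["mtx"].tolist() if hasattr(p["mtx"],'tolist') else p["mtx"],p["k1"],p["R"],p["t"])
    for th in ("level_center","shelf_spot","knob_grip","knob","level","bubble","mug","salt_shaker","teaspoon"):
        try:
            r=place_of(p,th);print(th,[(q["point"],round(q["score"],2)) for q in r[:2]])
        except Exception as e: print(th,e)
E
```

```text
pics
{'time': 0.0, 'joint_positions': array([ 1.00199996e+00,  3.42709188e-01,  1.52501500e+00, -3.04045955e-05,
        1.27535415e+00, -1.46001654e-01]), 'dq': array([ 8.44797010e-04,  3.44427328e-04,  7.16425504e-05, -1.41111869e-03,
       -3.29888952e-04, -5.69976902e-04]), 'tau': array([-1.43392241e-03, -4.31238091e+01, -2.44223768e+01,  7.16203311e-02,
        5.58321574e-02, -1.08265901e-04]), 'tool_pos': array([215.1876254 , 478.44094846, 226.05267296]), 'tcp_rot': array([ 3.01515803,  1.56931036, -2.12001678]), 'contact_force': array([ 0.05444541,  0.00477701, -1.25974054]), 'moment': array([-0.05340232, -0.01328265, -0.04184337]), 'grip_width': 91.88860874711506}
scene [[516.8273510482877, 0.0, 321.1542976229823], [0.0, 516.8273510482877, 186.97647454438896], [0.0, 0.0, 1.0]] -0.01705377855999849 [[ 0.87042631 -0.49228705  0.00339129]
 [-0.2066013  -0.37153283 -0.90514046]
 [ 0.4468489   0.78715743 -0.4250991 ]] [-489.50043981  195.165779    949.10468395]
level_center [([498.0, -162.4, 19.0], 0.82)]
shelf_spot [([507.8, 82.5, 66.0], 0.94)]
knob_grip [([536.1, 204.0, 97.3],
[... 379 characters left out ...]
646564089685, 197.0187913719397], [0.0, 0.0, 1.0]] 0.030494098345206874 [[-0.00846071 -0.99996337  0.00129438]
 [-0.98534544  0.00811648 -0.1703775 ]
 [ 0.17036075 -0.00271693 -0.98537802]] [ 26.59220757 564.06344031 941.95189535]
level_center [([502.0, -160.8, 20.9], 0.93)]
shelf_spot [([503.0, -158.4, 19.4], 0.72), ([509.3, 78.6, 59.4], 0.66)]
knob_grip [([534.3, 204.3, 90.8], 0.69)]
knob [([532.7, 201.8, 63.1], 0.68), ([504.8, -163.3, 0.7], 0.24)]
level [([503.1, -162.1, 1.6], 0.7)]
bubble it knows: knob, knob_grip, level, level_center, mug, salt_shaker, shelf_spot, teaspoon
mug [([672.3, -96.4, 0.9], 0.68)]
salt_shaker [([665.0, 35.3, -3.1], 0.87)]
teaspoon [([637.3, -198.0, -0.8], 0.8)]
```

View pics/scene0.png

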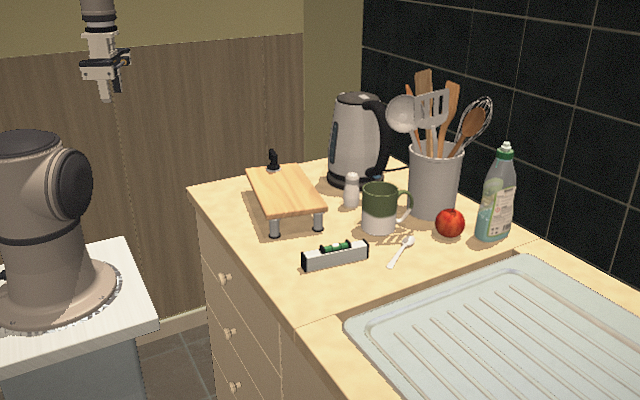

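View pics/top0.png

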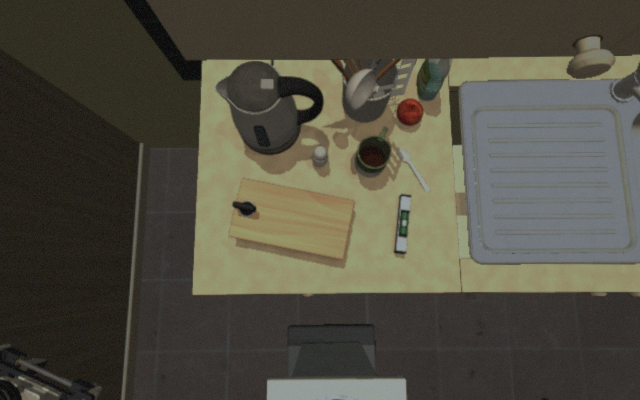

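The scene picture shows the level on the worktop at (335,252), the shelf at (285,190) and its knob at (272,160). In the top picture the level is at (403,224) and the knob at (244,208).

```bash
cat > h.py <<'E'
from plant import *
import numpy as np, cv2
from scipy.spatial.transform import Rotation as Ro
def proj(p,X):
    c=np.asarray(X,float)@p["R"].T+p["t"]; s=c[...,:2]/c[...,2:]
    s=s*(1+p["k1"]*(s**2).sum(-1,keepdims=True)); K=p["mtx"]
    return s*[K[0,0],K[1,1]]+[K[0,2],K[1,2]]
def back(p,uv,z):
    K=p["mtx"]; d=(np.atleast_2d(uv)-[K[0,2],K[1,2]])/[K[0,0],K[1,1]]; s=d.copy()
    for _ in range(20): s=d/(1+p["k1"]*(s**2).sum(-1,keepdims=True))
    r=np.c_[s,np.ones(len(s))]@p["R"]; o=-p["R"].T@p["t"]
    return o+r*((z-o[2])/r[:,2:])
def tool():
    o=get_obs(); return o["tool_pos"],Ro.from_euler("xyz",o["tcp_rot"]).as_matrix(),o
def delta(target,yaw_z=None):
    "shift in row units to target TCP; turn so that tool z aligns (mod pi) with world angle yaw_z"
    P,R,o=tool(); d=R.T@(np.array(target)-P)/30
    t=0
    if yaw_z is not None:
        v=R.T@[np.cos(yaw_z),np.sin(yaw_z),0]; a=np.degrees(np.arctan2(-v[1],v[2])); t=((a+90)%180-90)/5
    return np.round(d,3),round(float(t),3)
E
python3 - <<'E'
from h import *
import plant; print([n for n in dir(plant) if n[0]!='_'], globals().get("grip_point_offset"))
P,R,o=tool(); print(R.round(3))
p=capture("top"); s=capture("scene")
for th,z in (("level",30),("shelf_spot",64),("knob",110)):
    for q,n in((p,"top"),(s,"scene")):
        for m in cut_out(q,th)[:2]:
            M=m["pixels"].astype(np.uint8); 
            if M.sum()<5: continue
            ys,xs=np.nonzero(M); X=back(q,np.c_[xs,ys],z)[:,:2].astype(np.float32)
            r=cv2.minAreaRect(X); b=cv2.boxPoints(r)
            print(n,th,round(m["score"],2),int(M.sum()),"ctr",np.round(r[0],1),np.round(r[1],1),round(r[2],1),b.round(0).tolist())
big=cv2.resize(p["pixels"][150:280,220:440],None,fx=3.6,fy=3.6,interpolation=2);cv2.imwrite("pics/topz.png",big[:,:,::-1])
E
```

```text
['Unreachable', 'capture', 'close_job', 'cut_out', 'get_obs', 'grip_point_offset', 'place_of'] 18.8
[[ 0.    -0.912  0.41 ]
 [ 0.     0.41   0.912]
 [-1.     0.     0.   ]]
top level 0.77 658 ctr [ 500.7 -161.1] [ 28.1 138.8] 82.5 [[430.0, -166.0], [568.0, -184.0], [571.0, -156.0], [434.0, -138.0]]
scene level 0.64 1365 ctr [ 496.6 -172.7] [ 79.2 155.7] 80.9 [[413.0, -199.0], [567.0, -224.0], [580.0, -146.0], [426.0, -121.0]]
top shelf_spot 0.86 7202 ctr [513.1 100.7] [276.5 143.5] 77.9 [[414.0, -19.0], [554.0, -50.0], [612.0, 221.0], [472.0, 251.0]]
scene shelf_spot 0.85 3734 ctr [513.3 108.3] [477.5 147.3] 76.9 [[387.0, -108.0], [531.0, -141.0], [639.0, 324.0], [496.0, 358.0]]
top knob 0.69 250 ctr [528.5 201.2] [50.8 31. ] 89.5 [[513.0, 176.0], [544.0, 176.0], [544.0, 226.0], [513.0, 227.0]]
scene knob 0.76 158 ctr [516.7 156.2] [130.5  25.9] 65.8 [[478.0, 102.0], [502.0, 91.0], [555.0, 210.0], [532.0, 221.0]]
scene knob 0.69 3585 ctr [472.8  18.1] [433.2 132.8] 76.7 [[358.0, -177.0], [487.0, -208.0], [587.0, 213.0], [458.0, 244.0]]
```

View pics/topz.png

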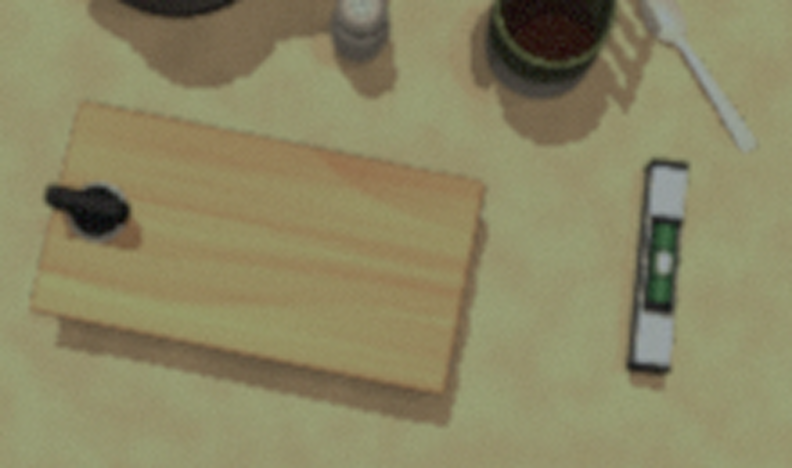

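```bash
python3 - <<'E'
from h import *
print(delta((500.5,-161,150),np.radians(83.5)))
E
```

```text
(array([  2.557, -17.418, -15.548]), -3.546)
```

send_rows(series="1 0.2 -1.45 -1.3 -0.3;1 0.4 -2.9 -2.6 -0.6;1 0.6 -4.35 -3.9 -0.9;1 0.85 -5.8 -5.2 -1.2;1 1.1 -7.25 -6.5 -1.5;1 1.3 -8.7 -7.8 -1.8;1 1.5 -10.2 -9.1 -2.1;1 1.7 -11.6 -10.4 -2.4")

```text
time: 2.3
tool_pos: [405.6, 49.5, 175.9]
tcp_rot: [-1.242, 1.569, 0.116]
contact_force: [1.2, 0.9, -1.0]
grip_width: 91.6
```

```bash
python3 - <<'E'
from h import *
print(delta((500.5,-161,150),np.radians(83.5)))
E
```

```text
(array([ 0.865, -4.574, -6.192]), -1.139)
```

send_rows(series="1 0.2 -1.2 -1.6 -0.3;1 0.45 -2.3 -3.1 -0.6;1 0.65 -3.5 -4.7 -0.9;1 0.86 -4.6 -6.2 -1.14;1 0.86 -4.6 -6.2 -1.14;1 0.86 -4.6 -6.2 -1.14")

```text
time: 3.05
tool_pos: [499.7, -159.0, 149.6]
tcp_rot: [0.933, 1.569, 2.389]
contact_force: [-0.5, 0.1, -1.2]
grip_width: 91.6
```

```bash
python3 - <<'E'
from h import *
print(delta((500.5,-161,5),np.radians(83.5)))
p=capture("top");s=capture("scene")
for q in(p,s):print([(r["point"],r["score"]) for r in place_of(q,"level")[:2]])
cv2.imwrite("pics/a.png",np.vstack([cv2.resize(p["pixels"][150:300,300:500],None,fx=2,fy=2),cv2.resize(s["pixels"][130:280,230:430],None,fx=2,fy=2)])[:,:,::-1])
E
```

```text
(array([ 4.82 , -0.039, -0.066]), -0.012)
[([502.4, -161.8, 2.4], 0.51)]
[([498.3, -163.3, -0.8], 0.68)]
```

View pics/a.png

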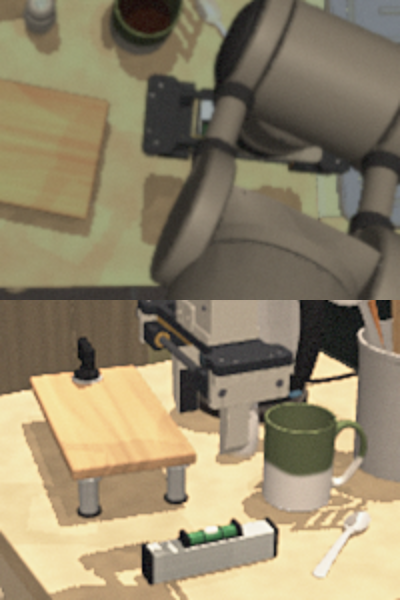

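The hand hangs over the level (scene picture, level at about (335,250)), with the jaws astride its width. I'll descend and grip.

send_rows(series="1 1 -0.04 -0.07 0;1 2 -0.04 -0.07 0;1 3 -0.04 -0.07 0;1 4 -0.04 -0.07 0;1 4.5 -0.04 -0.07 0;1 4.82 -0.04 -0.07 0;1 4.82 -0.04 -0.07 0")

```text
time: 4.12
tool_pos: [501.3, -161.6, 5.4]
tcp_rot: [-0.909, 1.571, 0.548]
contact_force: [-0.3, -0.2, -0.1]
grip_width: 92.4
```

send_rows(series="-1 0 0 0 0;-1 0 0 0 0;-1 0 0 0 0;-1 0 0 0 0;-1 0 0 0 0;-1 0 0 0 0")

```text
time: 4.88
tool_pos: [501.2, -161.7, 5.3]
tcp_rot: [0.453, 1.571, 1.91]
contact_force: [-0.9, -0.4, -0.6]
grip_width: 36.8
```

send_rows(series="-1 0 0 0 0;-1 0 0 0 0;-1 0 0 0 0;-1 0 0 0 0")

```text
time: 5.38
tool_pos: [501.2, -161.8, 5.3]
tcp_rot: [-1.471, 1.571, -0.014]
contact_force: [-0.9, -1.0, -1.3]
grip_width: 23.7
```

send_rows(series="-1 -1 0 0 0;-1 -2 0 0 0;-1 -3 0 0 0;-1 -4 0 0 0;-1 -4.5 0 0 0;-1 -4.5 0 0 0")

```text
time: 6.12
tool_pos: [501.4, -161.8, 140.7]
tcp_rot: [-1.814, 1.57, -0.357]
contact_force: [-0.8, 0.2, -2.0]
grip_width: 23.7
```

```bash
python3 - <<'E'
from h import *
P,R,o=tool();print(P,R.round(3),o["grip_width"],o["contact_force"])
print(delta((508.7,81,140),np.radians(77.9-90)),delta((508.7,81,140),None))
p=capture("top");s=capture("scene")
cv2.imwrite("pics/b.png",np.vstack([cv2.resize(p["pixels"][150:300,300:500],None,fx=2,fy=2),cv2.resize(s["pixels"][130:280,230:430],None,fx=2,fy=2)])[:,:,::-1])
E
```

```text
[ 501.42738428 -161.80827064  140.68190523] [[ 0.001 -0.994  0.114]
 [-0.     0.114  0.994]
 [-1.    -0.001 -0.   ]] 23.735899559876863 [-0.79143158  0.19843658 -1.96782733]
(array([0.019, 0.678, 8.069]), -16.884) (array([0.019, 0.678, 8.069]), 0.0)
```

View pics/b.png

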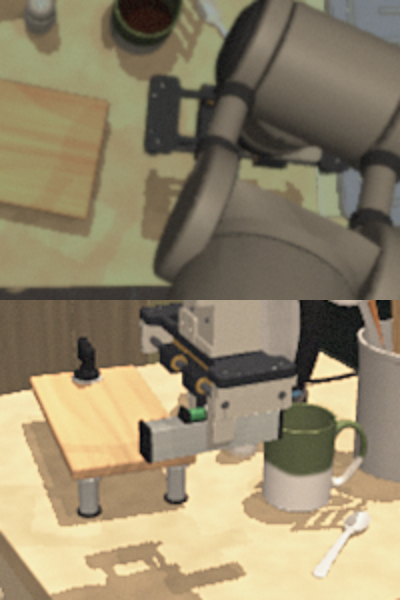

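The level is in the jaws, lifted straight (scene picture, at about (337,210)). Next I carry it over the shelf, turning it clockwise.

send_rows(series="-1 0 0.08 1 2.1;-1 0 0.17 2 4.2;-1 0 0.25 3 6.3;-1 0 0.34 4 8.4;-1 0 0.42 5 10.4;-1 0 0.51 6 12.4;-1 0 0.6 7 14.4;-1 0 0.68 8.07 16.4")

```text
time: 7.22
tool_pos: [507.6, 82.0, 138.8]
tcp_rot: [3.119, 1.568, 3.139]
contact_force: [-0.1, -0.6, -0.8]
grip_width: 24.0
```

```bash
python3 - <<'E'
from h import *
print(delta((508.7,81,85),np.radians(77.9-90)),get_obs()["joint_positions"])
E
```

```text
(array([ 1.792, -0.034,  0.041]), 2.646) [ 1.09811501e-02  4.13687021e-01  1.67903610e+00  4.49915840e-05
  1.05171271e+00 -8.80467480e-03]
```

send_rows(series="-1 0 0 0 1.3;-1 0.4 -0.03 0.04 2.65;-1 0.9 -0.03 0.04 2.65;-1 1.3 -0.03 0.04 2.65;-1 1.6 -0.03 0.04 2.65;-1 1.79 -0.03 0.04 2.65;-1 1.79 -0.03 0.04 2.65")

```text
time: 8.1
tool_pos: [509.5, 80.2, 86.3]
tcp_rot: [-3.1, 1.57, 2.978]
contact_force: [-0.3, 0.1, -2.0]
grip_width: 23.7
```

```bash
python3 - <<'E'
from h import *
print(delta((508.7,81,72),np.radians(77.9-90)))
p=capture("top");s=capture("scene")
cv2.imwrite("pics/c.png",np.vstack([cv2.resize(p["pixels"][150:300,200:400],None,fx=2,fy=2),cv2.resize(s["pixels"][130:280,200:400],None,fx=2,fy=2)])[:,:,::-1])
E
```

```text
(array([ 0.477,  0.021, -0.033]), 0.067)
```

View pics/c.png

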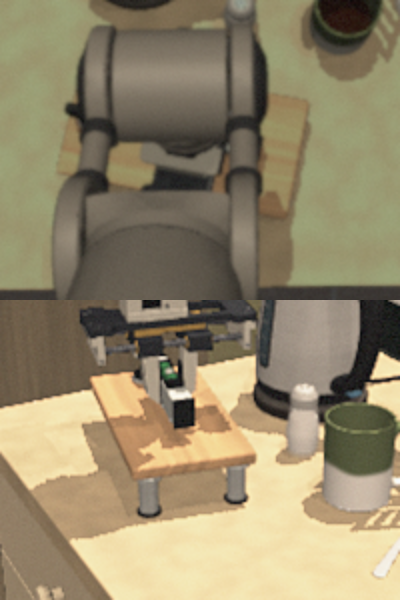

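The level hangs above the shelf's centre line with its length along the board (scene picture, about (288,200)). I'm lowering it until it touches.

send_rows(series="-1 0.2 0.02 -0.03 0.07;-1 0.4 0.02 -0.03 0.07;-1 0.47 0.02 -0.03 0.07;-1 0.5 0.02 -0.03 0.07")

```text
time: 8.7
tool_pos: [508.9, 81.0, 71.4]
tcp_rot: [2.975, 1.571, 2.763]
contact_force: [1.1, -0.2, -2.0]
grip_width: 23.3
```

send_rows(series="-1 0.03 0 0 0;-1 0.03 0 0 0")

```text
time: 8.95
tool_pos: [509.0, 81.0, 70.8]
tcp_rot: [0.539, 1.571, 0.327]
contact_force: [-1.0, 0.5, -2.2]
grip_width: 23.7
```

send_rows(series="-1 0.03 0 0 0;-1 0.03 0 0 0")

```text
time: 9.2
tool_pos: [508.9, 81.0, 69.8]
tcp_rot: [1.567, 1.571, 1.355]
contact_force: [0.5, 0.3, -3.3]
grip_width: 23.7
```

send_rows(series="-1 0.03 0 0 0;-1 0.03 0 0 0")

```text
time: 9.45
tool_pos: [509.0, 81.0, 68.9]
tcp_rot: [0.471, 1.571, 0.259]
contact_force: [0.3, 0.1, -1.1]
grip_width: 24.0
```

send_rows(series="-1 0.03 0 0 0;-1 0.03 0 0 0")

```text
time: 9.7
tool_pos: [509.0, 81.2, 68.4]
tcp_rot: [0.643, 1.57, 0.431]
contact_force: [-1.6, 1.3, 4.3]
grip_width: 23.8
```

send_rows(series="1 0 0 0 0;1 0 0 0 0;1 0 0 0 0;1 0 0 0 0;1 0 0 0 0;1 0 0 0 0;1 0 0 0 0;1 0 0 0 0")

```text
time: 10.7
tool_pos: [508.9, 81.0, 68.0]
tcp_rot: [1.578, 1.571, 1.367]
contact_force: [-0.3, -0.9, 0.4]
grip_width: 91.7
```

send_rows(series="1 -0.7 0 0 0;1 -1.5 0 0 0;1 -2.5 0 0 0;1 -3.5 0 0 0;1 -3.5 0 0 0")

```text
time: 11.32
tool_pos: [510.2, 81.1, 175.2]
tcp_rot: [0.233, 1.566, 0.021]
contact_force: [0.5, 0.5, 0.2]
grip_width: 92.4
```

```bash
python3 - <<'E'
from h import *
print(delta((534.8,203.4,150),np.radians(77.9-90)))
p=capture("top");s=capture("scene")
for q in(p,s):
  for th in ("level","knob_grip"):print(th,[(r["point"],r["score"]) for r in place_of(q,th)[:2]])
cv2.imwrite("pics/d.png",np.vstack([cv2.resize(p["pixels"][150:300,200:400],None,fx=2,fy=2),cv2.resize(s["pixels"][130:280,200:400],None,fx=2,fy=2)])[:,:,::-1])
E
```

```text
(array([ 0.845,  4.158, -0.059]), -0.004)
level [([507.0, 81.6, 67.6], 0.64)]
knob_grip [([642.5, -196.1, 1.1], 0.39)]
level [([505.4, 81.2, 62.2], 0.59)]
knob_grip [([537.0, 202.3, 94.5], 0.64)]
```

View pics/d.png

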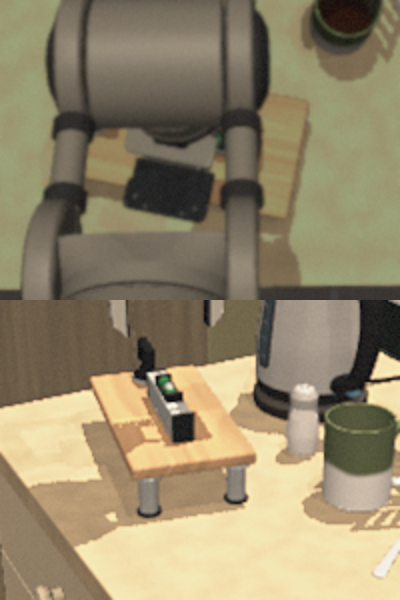

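The level stands alone on the shelf's centre line (scene picture, about (285,200)), fingers clear of it. Before moving to the knob I'll check the clearance to the kettle.

```bash
python3 - <<'E'
from h import *
s=capture("scene")
print(back(s,[[328,180],[335,187],[350,190],[365,188],[330,140],[334,105]],0).round(0).tolist())
P,R,o=tool();
print(proj(s,[[535,203,97],[628,183,144],[628,183,200],[508.7,81,64]]))
E
```

```text
[[692.0, 192.0, 0.0], [686.0, 144.0, 0.0], [711.0, 109.0, 0.0], [752.0, 100.0, 0.0], [858.0, 464.0, 0.0], [1079.0, 809.0, 0.0]]
[[272.3475068  155.90146584]
 [308.37030522 134.65199267]
 [308.21252917 113.37460249]
 [284.35540683 187.847548  ]]
```

send_rows(series="1 0 1 0 0;1 0 2 0 0;1 0 3 -0.03 0;1 0.4 4.16 -0.06 0;1 0.85 4.16 -0.06 0;1 0.85 4.16 -0.06 0")

```text
time: 12.42
tool_pos: [532.2, 202.8, 145.8]
tcp_rot: [-2.621, 1.567, -2.832]
contact_force: [-0.4, -0.2, -0.3]
grip_width: 91.9
```

```bash
python3 - <<'E'
from h import *
print(delta((534.8,203.4,77),np.radians(77.9-90)))
p=capture("top");s=capture("scene")
for q in(p,s):
  for th in ("level","knob_grip"):print(th,[(r["point"],r["score"]) for r in place_of(q,th)[:2]])
cv2.imwrite("pics/e.png",np.vstack([cv2.resize(p["pixels"][150:300,200:400],None,fx=2,fy=2),cv2.resize(s["pixels"][130:230,220:353],None,fx=3,fy=3)])[:,:,::-1] if 0 else cv2.resize(p["pixels"][150:300,200:400],None,fx=3,fy=3)[:,:,::-1])
cv2.imwrite("pics/e2.png",cv2.resize(s["pixels"][120:240,220:360],None,fx=4,fy=4,interpolation=2)[:,:,::-1])
E
```

```text
(array([2.293, 0.042, 0.088]), -0.001)
level [([506.9, 82.9, 63.6], 0.58)]
knob_grip [([536.8, 204.3, 93.2], 0.59)]
level [([506.6, 81.0, 67.2], 0.91)]
knob_grip [([535.1, 203.2, 97.3], 0.5), ([505.0, 83.7, 66.4], 0.39)]
```

View pics/e.png

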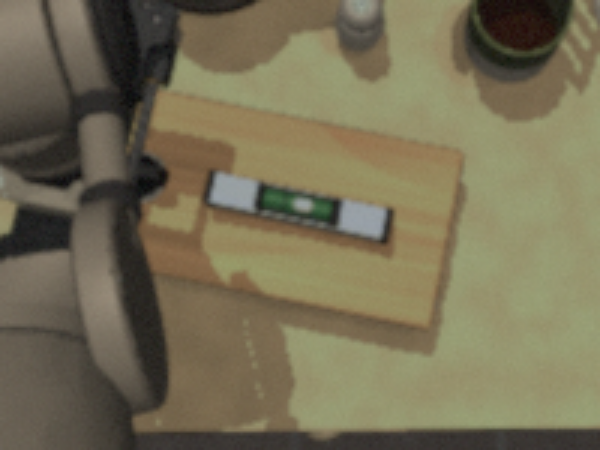

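View pics/e2.png

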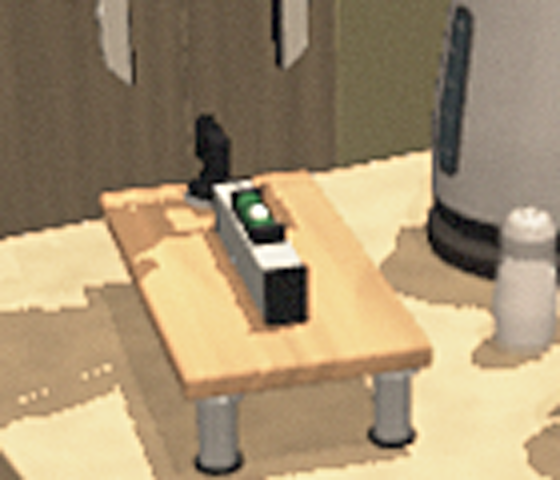

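The top picture has the whole vial in view (unscaled at about (300,218)), with the bubble slightly toward the legs. The knob bar sits between the open jaws, so I'll go down and grip it.

send_rows(series="1 0.6 0.05 0.1 0;1 1.2 0.05 0.1 0;1 1.7 0.05 0.1 0;1 2.1 0.05 0.1 0;1 2.3 0.05 0.1 0;1 2.3 0.05 0.1 0")

```text
time: 13.48
tool_pos: [536.5, 204.2, 78.2]
tcp_rot: [-2.864, 1.57, -3.076]
contact_force: [-1.3, -0.8, -0.5]
grip_width: 91.6
```

send_rows(series="-1 0 0 0 0;-1 0 0 0 0;-1 0 0 0 0;-1 0 0 0 0;-1 0 0 0 0;-1 0 0 0 0;-1 0 0 0 0;-1 0 0 0 0")

```text
time: 14.48
tool_pos: [536.6, 204.3, 78.5]
tcp_rot: [2.488, 1.571, 2.276]
contact_force: [-0.3, -0.4, 1.2]
grip_width: 16.3
```

send_rows(series="-1 0 0 0 0;-1 0 0 0 0;-1 0 0 0 0")

```text
time: 14.85
tool_pos: [536.3, 204.3, 78.4]
tcp_rot: [-2.985, 1.57, 3.087]
contact_force: [-1.8, 0.3, -0.6]
grip_width: 14.2
```

send_rows(series="-1 0.05 0 0 0;-1 0.1 0 0 0;-1 0.1 0 0 0")

```text
time: 15.22
tool_pos: [536.5, 205.0, 76.2]
tcp_rot: [1.412, 1.57, 1.201]
contact_force: [-4.7, 3.5, 6.7]
grip_width: 13.9
```

send_rows(series="-1 0.03 0 0 0;-1 0.03 0 0 0;-1 0.03 0 0 0")

```text
time: 15.6
tool_pos: [536.5, 205.1, 75.8]
tcp_rot: [1.242, 1.569, 1.03]
contact_force: [-4.4, 3.7, 8.6]
grip_width: 13.6
```

send_rows(series="-1 0.03 0 0 0;-1 0.03 0 0 0;-1 0.03 0 0 0")

```text
time: 15.98
tool_pos: [536.6, 205.2, 75.6]
tcp_rot: [1.089, 1.569, 0.878]
contact_force: [-7.3, 3.4, 13.3]
grip_width: 13.9
```

```bash
cat > bub.py <<'E'
from h import *
def meas(n=4,name=None):
    ps=[capture("top") for _ in range(n)]; p=ps[-1]
    im=np.mean([q["pixels"].astype(float) for q in ps],0)
    # level mask -> axis
    a=np.radians(77.9); u=np.array([np.cos(a),np.sin(a)]); v=np.array([-u[1],u[0]])
    C=np.array([507.5,81.5]); S=np.arange(-85,85.1,.5); W=np.arange(-30,30.1,.5)
    G=np.array([[np.r_[C+s*u+w*v,102.] for s in S] for w in W])
    uv=proj(p,G.reshape(-1,3)).reshape(len(W),len(S),2).astype(np.float32)
    rec=cv2.remap(im.astype(np.float32),uv[...,0],uv[...,1],cv2.INTER_CUBIC)
    if name: cv2.imwrite(name,cv2.resize(np.clip(rec*1.3,0,255).astype(np.uint8)[:,:,::-1],None,fx=2.3,fy=2.3,interpolation=2))
    return S,W,rec
E
python3 - <<'E'
from bub import *
S,W,rec=meas(4,"pics/r1.png"); np.save("r1.npy",rec)
o=get_obs();print(o["time"],o["contact_force"])
E
```

```text
16.175 [-6.42077824  2.67140044 14.19115741]
```

View pics/r1.png

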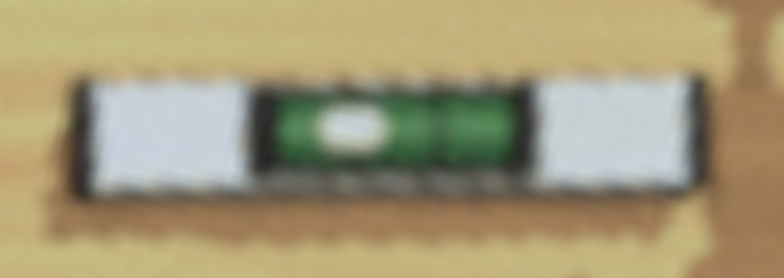

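The rectified top view puts the vial frame's middle at column 395 and the bubble at 352, so it stands about 9.3 mm toward the legs. That calls for about 1.17 rad clockwise. I'll turn in stages, letting the hand rise with the shelf end.

send_rows(series="-1 0 0 -0.03 0;-1 -0.01 0 -0.03 1;-1 -0.02 0 -0.03 2;-1 -0.03 0 -0.03 3;-1 -0.04 0 -0.03 4;-1 -0.05 0 -0.03 5;-1 -0.05 0 -0.03 5")

```text
time: 17.05
tool_pos: [537.2, 204.3, 77.2]
tcp_rot: [0.712, 1.567, 0.063]
contact_force: [-2.8, -1.4, 10.8]
grip_width: 13.9
```

```bash
cat >> bub.py <<'E'
def bubble(rec,S,W):
    R=rec[...,0]; G=rec[...,1]
    gm=(G-R)  # greenness
    row=np.argmax([gm[i,(np.abs(S)<30)].mean() for i in range(len(W))]); 
    k=slice(max(row-4,0),row+5)
    r=R[k].mean(0); g=gm[k].mean(0); 
    # frame: dark blocks; outer edges = white/dark transitions on aluminium
    br=rec[k].mean((0,2)); idx=np.abs(S)<50
    # aluminium level ~ left/right plateau
    al=np.median(br[(np.abs(S)>35)&(np.abs(S)<60)])
    th=al*0.6; c0=0
    def cross(x,y,t):
        j=np.nonzero((y[:-1]-t)*(y[1:]-t)<=0)[0]; return x[j]+(t-y[j])/(y[j+1]-y[j])*(x[1]-x[0])
    cr=cross(S,br,th)
    L=cr[(cr<-20)&(cr>-45)]; Rr=cr[(cr>20)&(cr<45)]
    ends=cr[(np.abs(cr)>55)]
    m=np.abs(S)<24; t=np.percentile(r[m],30); wv=np.clip(r-t-0.3*(r[m].max()-t),0,None)*m
    b=(wv*S).sum()/wv.sum(); cx=cross(S[m],r[m],(t+r[m].max())/2)
    print("row",W[row],"L",L.round(1),"R",Rr.round(1),"ends",ends.round(1),"bub centroid",b.round(2),"edges",cx.round(1))
E
python3 - <<'E'
from bub import *
S,W,_=meas(1); bubble(np.load("r1.npy"),S,W)
S,W,rec=meas(4,"pics/r2.png"); bubble(rec,S,W)
o=get_obs();print(o["time"],o["contact_force"],o["moment"],o["joint_positions"][5],o["tool_pos"])
E
```

```text
row -6.0 L [-31.4] R [31.5] ends [-70.7 -65.   64.4  72.9  77.2  78.7  84.8] bub centroid -8.54 edges [-15.1  -2.1]
row -5.5 L [-31.8] R [30.8] ends [-71.6 -65.9  63.9  69.3] bub centroid -7.7 edges [-14.4  -1. ]
17.3 [-2.54885657 -1.88969418 11.353919  ] [-0.33988936  0.37032391  0.03979552] 0.8788739691747754 [537.20432245 204.32466821  77.18085418]
```

View pics/r2.png

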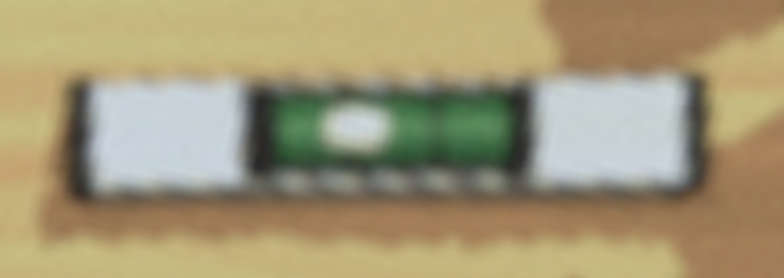

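send_rows(series="-1 0 0 0 0;-1 0 0 0 0;-1 0 0 0 0;-1 0 0 0 0;-1 0 0 0 0;-1 0 0 0 0;-1 0 0 0 0;-1 0 0 0 0")

```text
time: 18.3
tool_pos: [537.2, 204.3, 77.2]
tcp_rot: [0.73, 1.567, 0.082]
contact_force: [-3.2, -1.9, 12.4]
grip_width: 13.9
```

```bash
python3 - <<'E'
from bub import *
S,W,rec=meas(4,"pics/r3.png"); bubble(rec,S,W)
o=get_obs();print(o["time"],o["contact_force"],o["moment"],o["joint_positions"][5],o["tool_pos"])
E
```

```text
row -4.5 L [-31.8] R [30.7] ends [-71.7 -65.9  63.9  69.2] bub centroid -6.12 edges [-13.    0.9]
18.5 [-2.6495817  -2.22780831 11.15981892] [-0.35778781  0.37575688 -0.09301354] 0.8788161387631004 [537.19249414 204.33334601  77.16334862]
```

View pics/r3.png

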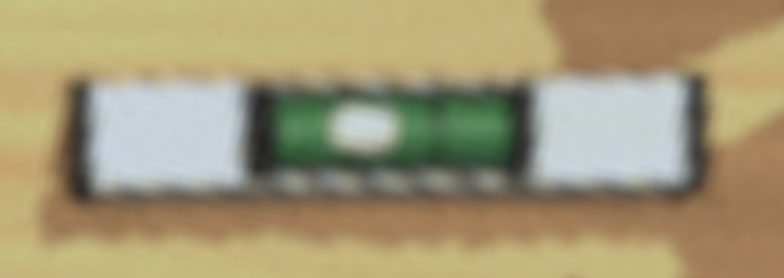

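The bubble now stands about 5.6 mm toward the legs (column 363 against middle 393). About 0.7 rad remains.

send_rows(series="-1 -0.01 0 0 1;-1 -0.02 0 0 2;-1 -0.03 0 0 3;-1 -0.04 0 0 4;-1 -0.05 0 0 5;-1 -0.06 0 0 6;-1 -0.075 0 0 7;-1 -0.075 0 0 7")

```text
time: 19.5
tool_pos: [537.6, 202.7, 79.3]
tcp_rot: [0.812, 1.566, -0.447]
contact_force: [-1.3, -7.6, 10.5]
grip_width: 13.9
```

send_rows(series="-1 0 0 0 0;-1 0 0 0 0;-1 0 0 0 0;-1 0 0 0 0;-1 0 0 0 0;-1 0 0 0 0;-1 0 0 0 0;-1 0 0 0 0")

```text
time: 20.5
tool_pos: [537.6, 202.7, 79.3]
tcp_rot: [0.827, 1.566, -0.432]
contact_force: [-0.0, -8.8, 10.6]
grip_width: 13.7
```

send_rows(series="-1 0 0 0 0;-1 0 0 0 0;-1 0 0 0 0;-1 0 0 0 0;-1 0 0 0 0;-1 0 0 0 0")

```text
time: 21.25
tool_pos: [537.6, 202.7, 79.3]
tcp_rot: [0.827, 1.566, -0.431]
contact_force: [-1.1, -8.8, 11.7]
grip_width: 14.0
```

```bash
python3 - <<'E'
from bub import *
S,W,rec=meas(6,"pics/r4.png"); bubble(rec,S,W); np.save("r4.npy",rec)
o=get_obs();print(o["time"],o["contact_force"],o["moment"],o["joint_positions"][5],o["tool_pos"])
i=np.argmin(abs(W+5)); m=np.abs(S)<34
for s,x in list(zip(S[m],rec[i-5:i+6].mean(0)[m]))[::2]: print(s,x.round(0))
cv2.imwrite("pics/s4.png",cv2.resize(capture("scene")["pixels"][120:240,220:360],None,fx=4,fy=4,interpolation=2)[:,:,::-1])
E
```

```text
row -5.5 L [-32.6] R [31.4] ends [-72.3 -66.7  63.3] bub centroid -2.38 edges [-9.   4.3]
21.55 [-0.65525442 -7.93900992 10.97280036] [-1.4088765   0.1466733   0.02191157] 1.489587797992021 [537.64352159 202.68089992  79.30706554]
-33.5 [113. 119. 121.]
-32.5 [90. 94. 95.]
-31.5 [63. 64. 65.]
-30.5 [45. 45. 46.]
-29.5 [34. 34. 34.]
-28.5 [33. 35. 32.]
-27.5 [36. 45. 36.]
-26.5 [42. 59. 43.]
-25.5 [48. 74. 50.]
-24.5 [53. 85. 56.]
-23.5 [56. 90. 59.]
-22.5 [58. 94. 61.]
-21.5 [58. 94. 61.]
-20.5 [58. 94. 61.]
-19.5 [57. 93. 60.]
-18.5 [56. 93. 60.]
-17.5 [57. 93. 60.]
-16.5 [57. 94. 61.]
-15.5 [58. 94. 61.]
-14.5 [58. 93. 61.]
-13.5 [56. 89. 59.]
-12.5 [54. 84. 56.]
-11.5 [61. 83. 60.]
-10.5 [73. 88. 68.]
-9.5 [ 90. 100.  85.]
-8.5 [107. 115. 102.]
-7.5 [120. 129. 119.]
-6.5 [131. 140. 132.]
-5.5 [135. 144. 138.]
-4.5 [138. 147. 142.]
-3.5 [137. 146. 142.]
-2.5 [137. 146. 142.]
-1.5 [137. 146. 143.]
-0.5 [137. 146. 142.]
0.5 [136. 145. 140.]
1.5 [131. 142. 134.]
2.5 [123. 135. 124.]
3.5 [112. 126. 110.]
4.5 [ 96. 114.  93.]
5.5 [ 82. 103.  79.]
6.5 [66. 91. 65.]
7.5 [57. 83. 58.]
8.5 [53. 79. 54.]
9.5 [53. 80. 55.]
10.5 [54. 84. 57.]
11.5 [56. 89. 59.]
12.5 [57. 93. 60.]
13.5 [58. 95. 62.]
14.5 [59. 95. 62.]
15.5 [59. 95. 62.]
16.5 [59. 95. 62.]
17.5 [60. 95. 63.]
18.5 [60. 96. 63.]
19.5 [60. 96. 63.]
20.5 [59. 95. 62.]
21.5 [57. 93. 60.]
22.5 [53. 86. 56.]
23.5 [48. 76. 50.]
24.5 [40. 61. 42.]
25.5 [32. 45. 33.]
26.5 [27. 34. 27.]
27.5 [29. 31. 28.]
28.5 [39. 40. 36.]
29.5 [60. 59. 54.]
30.5 [81. 80. 73.]
31.5 [102. 100.  90.]
32.5 [113. 111. 100.]
33.5 [120. 118. 106.]
```

View pics/r4.png

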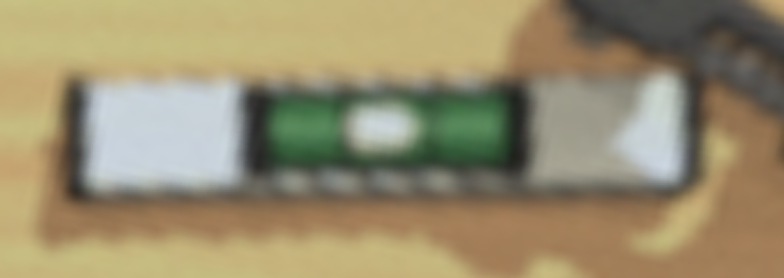

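View pics/s4.png

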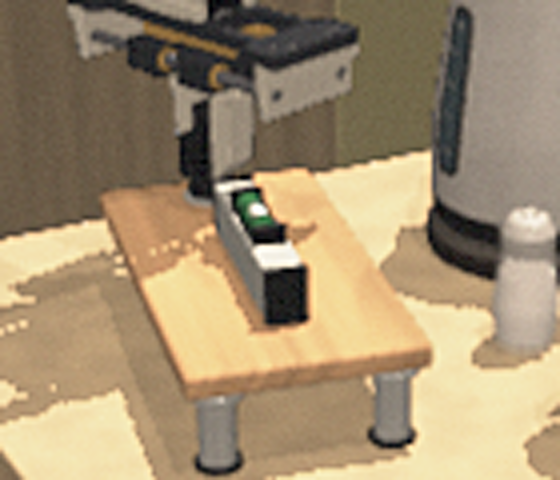

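The bubble is now about 1.4 mm toward the legs (column 381, vial middle about 388). I'll make a small final turn and ease the side load.

send_rows(series="-1 -0.01 0 0.02 0.8;-1 -0.02 0 0.03 1.7;-1 -0.02 0 0.03 1.7;-1 -0.02 0 0.03 1.7;-1 -0.02 0 0.03 1.7;-1 -0.02 0 0.03 1.7;-1 -0.02 0 0.03 1.7;-1 -0.02 0 0.03 1.7")

```text
time: 22.6
tool_pos: [537.7, 202.2, 79.9]
tcp_rot: [1.041, 1.566, -0.366]
contact_force: [-0.2, -5.9, 10.6]
grip_width: 13.7
```

send_rows(series="-1 0 0 0 0;-1 0 0 0 0;-1 0 0 0 0;-1 0 0 0 0;-1 0 0 0 0;-1 0 0 0 0;-1 0 0 0 0;-1 0 0 0 0")

```text
time: 23.6
tool_pos: [537.7, 202.2, 79.8]
tcp_rot: [1.035, 1.566, -0.372]
contact_force: [-0.6, -6.8, 9.4]
grip_width: 13.5
```

```bash
python3 - <<'E'
from bub import *
S,W,rec=meas(8,"pics/r5.png"); bubble(rec,S,W); np.save("r5.npy",rec)
o=get_obs();print(o["time"],o["contact_force"],o["moment"],o["joint_positions"][5],o["tool_pos"],o["grip_width"])
i=np.argmin(abs(W+5)); g=rec[i-5:i+6].mean(0)[:,1]
for lo,hi,t in ((-30,-22,62),(21,28,62),):
    m=(S>lo)&(S<hi); print(np.interp(t,np.sort(g[m]),S[m] if lo<0 else S[m][::-1]))
for lo,hi in((-17,-6),(5,16)):
    m=(S>=lo)&(S<=hi); print(list(zip(S[m][::2],g[m][::2].round(0))))
p=capture("top");q=capture("scene")
for t in ("mug","salt_shaker","teaspoon","level"):
    print(t,[r["point"] for c in (p,q) for r in place_of(c,t)[:1]])
E
```

```text
row -3.0 L [-32.6] R [30.9] ends [-72.4 -67.   62.9] bub centroid -1.36 edges [-8.4  5.7]
24.0 [-1.31662759 -6.8470342  10.08274744] [-1.12948825  0.30215888 -0.05569243] 1.6364478283919408 [537.66573788 202.18736113  79.82186052] 14.313067563433407
-26.36838497855106
24.290977088133932
[(np.float64(-17.0), np.float32(94.0)), (np.float64(-16.0), np.float32(94.0)), (np.float64(-15.0), np.float32(95.0)), (np.float64(-14.0), np.float32(92.0)), (np.float64(-13.0), np.float32(86.0)), (np.float64(-12.0), np.float32(81.0)), (np.float64(-11.0), np.float32(81.0)), (np.float64(-10.0), np.float32(86.0)), (np.float64(-9.0), np.float32(101.0)), (np.float64(-8.0), np.float32(118.0)), (np.float64(-7.0), np.float32(133.0)), (np.float64(-6.0), np.float32(141.0))]
[(np.float64(5.0), np.float32(124.0)), (np.float64(6.0), np.float32(107.0)), (np.float64(7.0), np.float32(90.0)), (np.float64(8.0), np.float32(81.0)), (np.float64(9.0), np.float32(78.0)), (np.float64(10.0), np.float32(82.0)), (np.float64(11.0), np.float32(88.0)), (np.float64(12.0), np.float32(92.0)), (np.float64(13.0), np.float32(95.0)), (np.float64(14.0), np.float32(96.0)), (np.float64(15.0), np.float32(95.0)), (np.float64(16.0), np.float32(96.0))]
mug [[673.5, -98.4, 2.2], [679.3, -95.6, 3.3]]
salt_shaker [[665.8, 35.8, -2.2], [669.5, 37.8, 1.3]]
teaspoon [[641.5, -199.0, -4.9], [643.0, -198.1, 1.7]]
level [[510.8, 82.1, 65.9], [505.2, 75.4, 67.5]]
```

View pics/r5.png

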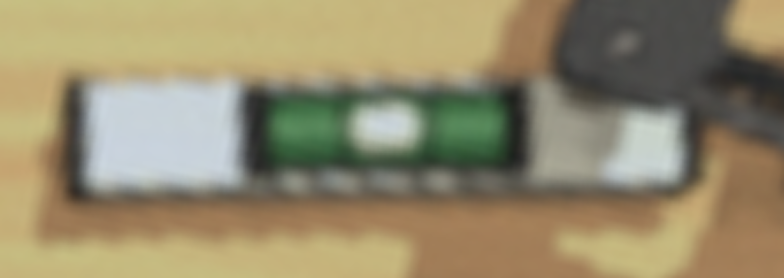

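```bash
python3 -c "
from plant import *
print(close_job()); o=get_obs(); print(o['time'],o['contact_force'])"
```

```text
the job is handed in; nothing more can be done
None
the job is handed in; nothing more can be done
```

The job is handed in. The level stands lengthwise on the shelf spot with the fingers clear of it. The gripper is still holding the knob, pressing the shelf down, with the bubble centred. I turned the knob about 1.2 rad clockwise in all. The run took about 24 s of the 72 s, and the job gave no verdict.

My last checks before handing in:
- **Bubble:** about 0.2–0.3 mm from centre, measured from the rings and the vial ends in the top picture (limit 2.5 mm).
- **Seat:** the hand felt about 10 N upward from the knob, against the 5 N or so needed to seat the shelf. There is no direct reading of the seat; I judged it from how sharply the force rose when I first pressed down.
- **Grip:** the jaws were closed at about 14 mm on the knob bar. About 7 N of sideways load was left on the hand.
- **Level:** the two cameras put its centre about 6–7 mm apart, and both are well inside the 30 mm limit.
- **Mug, salt shaker and teaspoon:** all within about 6 mm of where I first measured them, which is close to camera error.

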